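# Release the locked vial carriage with the release pin

## Task

The vial carriage of the white loader is locked shut by a hidden spring catch. First move the amber solvent bottle that stands in front of it out of the carriage's way, upright, into the steel spill tray; then take the long straight release pin from the tool stand, push it down through the small hole in the loader's roof until the carriage springs out a little. At the end the pin is back in its place in the stand and the carriage is drawn out fully to its end stop. Do not let the carriage touch the bottle; leave everything else, the two other tools included, where it stands.

Things in the scene. Friction and masses are not known exactly. Their poses are not given: they have to be found in the camera images.
- loader: fixed white sheet-metal box on the bench, 160 (x) x 130 (y) x 90 mm high; origin at the centre of its underside, z up; its open front, closed by the carriage's front panel, looks along its own -x. The carriage comes out along its -x.
- access_hole (a point): mouth of the round access hole, 14 mm across, in the loader's 6 mm thick flat roof: point on the hole's axis level with the roof's top (90 mm above the bench). Axes parallel to the loader's; the hole runs straight down. The pad of the hidden catch lies 38 mm below this point.
- catch (a joint): hidden spring catch under the hole, in m: 0 at rest (up), grows as it is pushed straight down, hard stop at 0.010. It lets the carriage go at about 0.006 to 0.007; it takes about 4 N to start and 6 N there, and springs back up when let go. Pushing to about 0.009 is safe.
- carriage (a joint): how far the vial carriage has come out of the loader, in m: 0 locked in, end stop at 0.085. When the catch lets go, an ejector spring throws it out by about 0.022 to 0.026 along the loader's -x in a moment; from there it slides by hand against about 2 N of friction and stays where it is left.
- pull_post (a point): black upright post in front of the carriage's front panel by which the carriage is drawn: 16 mm across, from 26 to 90 mm above the bench; this point is on its axis 66 mm above the bench and moves with the carriage. The post stands 27 mm ahead of the panel, joined to it by a 10 mm rod 36 mm above the bench. At carriage 0 it is 114 mm from the loader's origin along the loader's -x.
- stand: fixed open aluminium tool stand, 175 mm long along its own y and 60 mm deep; origin at the centre of its underside. Its top plate, 8 mm thick, is 68 mm above the bench and has three round sockets, 14 mm across, at y = -55, 0 and +55 mm (x = 0). Each holds one tool, in any order, hanging by its 26 mm flange on the plate.
- pin_grip (a point): release pin, the tool with the plain straight handle and the long shank, standing upright in one of the sockets: centre of its black round handle, 16 mm across and 53 mm long (64 to 117 mm above the tip, of which this point is 92 mm above the tip). z along the pin, handle up. Below the handle is a 4 mm thick flange, 26 mm across, whose underside is 60 mm above the tip. About 70 g.
- pin_tip (a point): lower tip of the release pin's steel shank, 8 mm across and 60 mm long with a 6 mm tapered end. Seated in the stand the tip is 8 mm above the bench.
- ball_pin: short tool with a ball handle (28 mm ball) in another socket of the stand, its shank only 30 mm long: too short for the catch. Origin at its tip, 38 mm above the bench; its top is 82 mm above the tip.
- tee_driver: short tool with a T handle (bar 44 x 14 mm) in the third socket, its shank only 30 mm long: too short for the catch. Origin at its tip, 38 mm above the bench; its top is 76 mm above the tip.
- bottle_mid (a point): amber solvent bottle with a black cap, 47 mm across and 115 mm high, upright; this point is on its axis 55 mm above its foot. It stands 18 to 21 cm in front of the loader's origin, in the way of the carriage. z up the bottle. 110 to 230 g.
- spill_tray: fixed square steel tray, 120 x 120 x 12 mm, walls 4 mm, inner floor 112 x 112 mm, 4 mm above the bench; origin at the centre of its underside.
- beaker: open steel beaker, 68 mm across, 75 mm high; origin under its centre. Leave alone.
- filters: small carton, 91 x 69 x 51 mm; origin under its centre. Leave alone.
- dispersant: white plastic bottle with a dark red cap, 58 mm across, 130 mm high; origin under its centre. Leave alone.
- bench_timer: bench timer, 44 x 68 x 55 mm; origin under its centre. Leave alone.
- release_pin: the release pin as a whole; origin at its tip
- solvent: the amber solvent bottle as a whole; origin at the centre of its foot

How it is judged:
By the outcome, as a careful person would: the job done as asked, in the order asked, and still so for the second after the job is handed in, with the robot touching nothing.
It also fails if it takes over 72 s, if anything falls off the work surface, if the arm or the gripper's body presses on something with over 40 N, if the wrist force passes 120 N, or if a joint passes its speed limit or range.

## Robot

A 6-joint arm with a two-finger parallel gripper is mounted at the origin on a cart in front of the work surface, level with it; the furniture and walls round the work are solid. World frame = base frame: x ahead of the robot, y to its left, z up, the work surface at z = 0. Lengths are in m, angles in degrees, forces in N, time in s.
With the tool pointing down it reaches from about 0.35 to 0.875 m from the base axis. Payload 4.2 kg.
Tool frame: the origin (TCP) lies at the very end of the fingers, on their centre line; the grasp point (between the pads) lies 19 mm behind it; z points along the fingers, y is the line along which they close (so a half turn about z gives the same grasp; the last joint's range is limited). The gripper opens to 87 mm and grips with 3 to 60 N. Pads are 19 mm wide; open, the fingers measure 117 mm over their backs; the gripper's body (75 mm by 190 mm) begins 51 mm behind the grasp point.
Start: joints at [-54.339, 22.042, 0.453, 0, -68.411, -14.817], TCP at [0.222, -0.584, 0.223] pointing down, gripper open.
Joint ranges: [-179.83, 179.83], [-69.29, 118.12], [-61.27, 80.66], [-181.25, 117.63], [-171.15, -9.14], [-177.46, 177.46]. Speed limits (degrees/s): [159.86, 159.86, 180, 180, 180, 180].

## Interface

Orientations are given as a 3x3 rotation matrix whose columns are the frame's x, y, z axes.
In Python, from station import sense, cams, r gives the robot as it stands. The module is installed in compiled form; this text tells all that it offers.
- The arm moves only by the tool step_arm, never from a script. Its argument "targets" is text: rows parted by semicolons, each of 4 numbers parted by spaces: the shift along the tool's x, y, z in cm, then the turn about the tool's z in degrees. In form: x y z turn; .... A call has 1 to 12 rows; each row shifts and turns the commanded pose from where the row before left it, along the tool's axes as they then stand; what a row does not reach is not made up. A row lasts 1/12 s, in which the tool goes at most 41.7 mm and 7.16 degrees, less where a joint would pass 70% of its speed; a pose out of reach is approached as far as the arm can. A call with a gripper value outside its range is refused whole. "claw" is the finger opening in cm, from 0 to 8.7, set as the call begins (left out, the last holds). The fingers move at their own pace and stop on an object; the grip force is fixed at half the most. Time passes only in rows, so rows that do not move let the fingers close. It gives the time, the measured TCP pose, the force, the opening and the grip force at its end, in the units of the state.
- sense(): the state, without advancing time (a new reading comes with each control period).
- cams.capture(name): name is "side" or "top"; returns a dict with "frame" (480x640x3 uint8, blue, green, red), "vertical_fov" (degrees; the focal length in pixels is half the picture's height over the tangent of half this angle, whatever the lens; pixels are square), "cx", "cy" (the principal point, pixels), "eye" and "rotation" of the camera in the world. Camera axes: x right, y down, z forward; pixel columns grow to the right and rows downward; lengths in m; the calibration is good to about 2 mm. A picture is of the moment at which its call begins. There is no depth.
- r.finish_job(): hands the job in; it is judged then, once.
The state is a dict: "time_s": time; "joints": joint angles; "joint_velocities": joint speeds; "effort": joint torques, N m; "tcp_pos": TCP position; "ee_rot": TCP orientation; "wrist_force": force on the tool from outside, world axes, zero at the start; "moment": the same for the moment, N m; "gripper_width": opening from 0.0 (shut) to 1.0 (fully open); "gripper_force": force on a finger pad.
Only numpy, scipy, OpenCV 4.12 (cv2) and the standard library are available. Lean on these libraries where they do the work, as an engineer would, in place of code of your own. Each camera call takes 0.05 s, during which the arm holds its last target. There are 200 camera calls.

## Working session

There is one attempt and no reset: what is moved stays moved. The work goes in short steps, Python scripts to look and compute and a tool call to move; the robot and the scene stay as the last step left them, time stands still between calls to the robot, and variables do not carry over. Pictures are saved under pics/ and viewed, at most 11 in all, crops included, and the job is handed in when it is done.

Besides the shell and the picture viewer there is one more tool, called after "Emit:" by a JSON object that holds its "fn" and its "kwargs", one argument or row to a line. step_arm: Moves the arm, as the interface text tells. Its arguments: {"type":"object","properties":{"targets":{"type":"string"},"claw":{"type":"number"}},"required":["targets"]}

```bash
mkdir -p pics
cat > h.py <<'E'
import numpy as np, cv2, pickle
from station import sense, cams, r
def cap(n,f):
    c=cams.capture(n); cv2.imwrite(f'pics/{f}.png',c['frame']); pickle.dump(c,open(f'pics/{f}.pkl','wb')); return c
def load(f): return pickle.load(open(f'pics/{f}.pkl','rb'))
def ray(c,u,v):
    f=240/np.tan(np.radians(c['vertical_fov'])/2)
    d=np.array(c['rotation'])@np.array([(u-c['cx'])/f,(v-c['cy'])/f,1]); return np.array(c['eye']),d
def onz(c,u,v,z):
    e,d=ray(c,u,v); return e+d*(z-e[2])/d[2]
def proj(c,p):
    f=240/np.tan(np.radians(c['vertical_fov'])/2)
    q=np.array(c['rotation']).T@(np.array(p)-np.array(c['eye'])); return q[0]/q[2]*f+c['cx'],q[1]/q[2]*f+c['cy']
E
python3 - <<'E'
from h import *
for n in('top','side'):
    c=cap(n,n+'0'); print(n,c['vertical_fov'],c['cx'],c['cy'],c['eye'],np.round(c['rotation'],3).tolist())
s=sense(); print({k:np.round(v,3).tolist() for k,v in s.items()})
E
```

```text
top 57.946957303395706 312.3207813415689 236.41833496401935 [ 0.37443458 -0.00377763  1.26022332] [[0.009, -0.988, 0.157], [-1.0, -0.007, 0.013], [-0.012, -0.157, -0.988]]
side 52.97534149163947 317.18103199070083 242.7177195421655 [0.18559016 0.83907759 0.50765947] [[-0.912, -0.172, 0.371], [-0.409, 0.374, -0.832], [0.004, -0.911, -0.412]]
{'time_s': 0.1, 'joints': [-54.338, 22.086, 0.388, -0.024, -68.411, -14.816], 'joint_velocities': [0.08, -0.049, 0.177, 0.158, 0.086, 0.061], 'effort': [0.0, -39.169, 18.793, 4.232, 0.013, -0.0], 'tcp_pos': [0.222, -0.584, 0.222], 'ee_rot': [[-0.935, -0.356, -0.001], [-0.356, 0.935, 0.002], [0.0, 0.002, -1.0]], 'wrist_force': [0.415, -0.221, 0.151], 'moment': [-0.032, 0.02, -0.026], 'gripper_force': 0.0, 'gripper_width': 0.998}
```

View pics/top0.png

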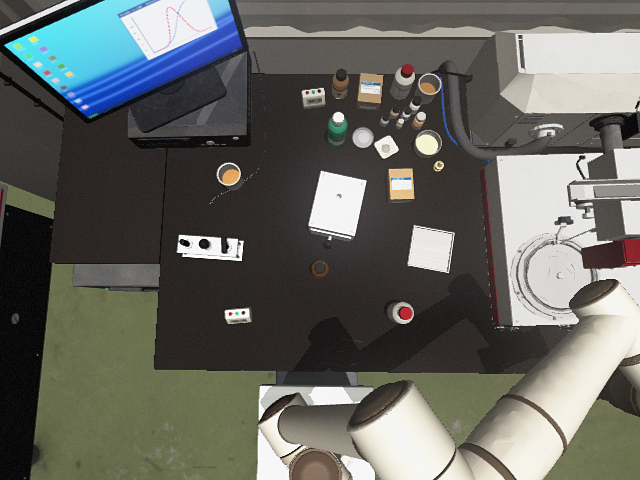

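View pics/side0.png

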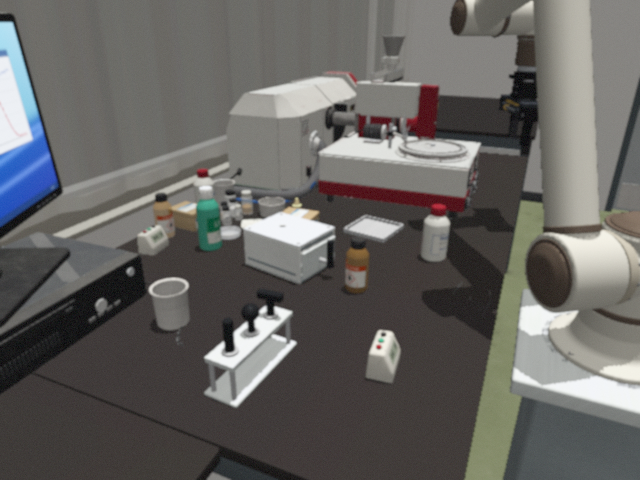

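The top view shows the loader around (338,205) with its hole at (339,196), the post at (327,243), the bottle at (319,268), the tray at (431,249) and the stand at (210,247). In the side view the straight-handled pin is the leftmost tool at (229,335), so it sits at the stand's +y end in the world, which is u≈184 in the top view.

Run:
```python
from h import *
c=load('top0'); s=load('side0')
a=cv2.resize(c['frame'][160:290,300:460],None,fx=4,fy=4,interpolation=cv2.INTER_CUBIC)[:, :640]
b=cv2.resize(c['frame'][225:270,170:250],None,fx=5,fy=5,interpolation=cv2.INTER_CUBIC)
d=cv2.resize(s['frame'][280:405,200:300],None,fx=3,fy=3,interpolation=cv2.INTER_CUBIC)
img=np.zeros((600,800,3),np.uint8)
a=cv2.resize(c['frame'][165:285,300:460],(480,360),interpolation=cv2.INTER_CUBIC)
img[:360,:480]=a; img[365:590,:400]=b; img[:375,490:790]=d
cv2.imwrite('pics/z0.png',img)
def blob(c,roi,lo,fn):
    u0,v0,u1,v1=roi; m=fn(c['frame'][v0:v1,u0:u1].astype(int)).astype(np.uint8)
    cs,_=cv2.findContours(m,cv2.RETR_EXTERNAL,cv2.CHAIN_APPROX_NONE); k=max(cs,key=cv2.contourArea)
    rc=cv2.minAreaRect(k); return cv2.boxPoints(rc)+[u0,v0], np.array(rc[0])+[u0,v0], rc
white=lambda f:f.min(2)>120
for n,roi,z in(('loader',(295,160,375,250),.09),('tray',(400,215,465,280),.012),('stand',(165,225,255,270),.068)):
    bx,ce,rc=blob(c,roi,0,white); P=np.array([onz(c,*p,z)[:2] for p in bx]); print(n,np.round(bx,1).tolist(),P.round(4).tolist(),'ctr',onz(c,*ce,z).round(4), 'sides',np.linalg.norm(P[1]-P[0]).round(4),np.linalg.norm(P[2]-P[1]).round(4))
```

```text
loader [[307.4, 225.7], [319.4, 169.8], [366.4, 179.9], [354.4, 235.7]] [[0.5901, 0.0253], [0.7495, -0.0065], [0.721, -0.1377], [0.5631, -0.1034]] ctr [ 0.6551 -0.0555  0.09  ] sides 0.1625 0.1342
tray [[405.8, 264.9], [413.2, 224.7], [455.7, 232.4], [448.3, 272.6]] [[0.4917, -0.2574], [0.6096, -0.2816], [0.5876, -0.4042], [0.4705, -0.3784]] ctr [ 0.5394 -0.3304  0.012 ] sides 0.1204 0.1246
stand [[176.2, 255.9], [177.8, 234.1], [243.3, 238.7], [241.7, 260.6]] [[0.5062, 0.3892], [0.5678, 0.3884], [0.5559, 0.2043], [0.4946, 0.2065]] ctr [0.531  0.2969 0.068 ] sides 0.0616 0.1845
```

View pics/z0.png

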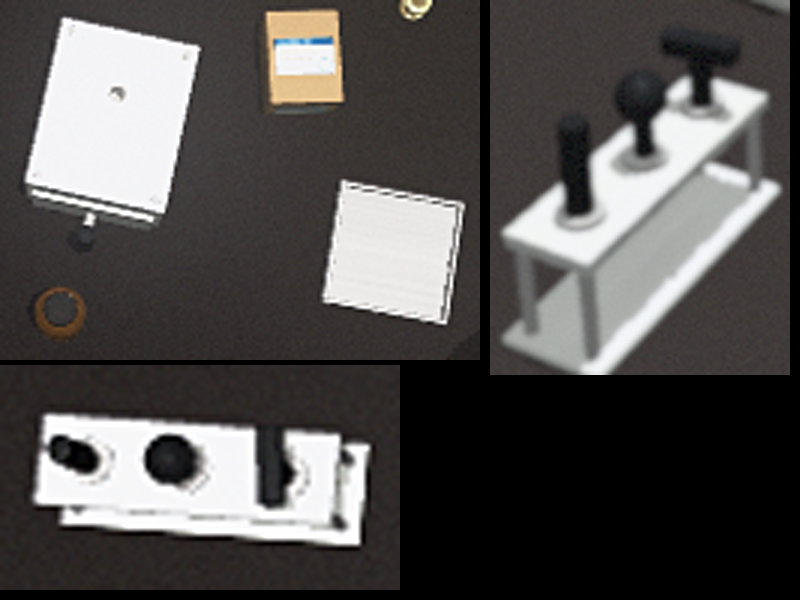

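The zoom shows the hole at about (339,196), the cap at about (320,267), the pin's handle top at about (182,241) with its flange at about (187.6,244), and clear outlines for the loader and tray. Next I turn these into positions.

Run:
```python
from h import *
from scipy.optimize import least_squares
c=load('top0'); s=load('side0')
th=np.radians(-11.85); X=np.array([np.cos(th),np.sin(th)])
hole=onz(c,339,196,.09); print('hole',hole.round(4))
back=(onz(c,320.7,170.7,.09)+onz(c,366.7,180,.09))[:2]/2; O=back-.08*X
print('loader O',O,'post',O-.114*X, 'hole in loader',(hole[:2]-O)@X,(hole[:2]-O)@[-X[1],X[0]])
def tri(p,q):
    A=[];b=[]
    for cc,(u,v) in((c,p),(s,q)):
        e,d=ray(cc,u,v); d/=np.linalg.norm(d); M=np.eye(3)-np.outer(d,d); A.append(M); b.append(M@e)
    return np.linalg.lstsq(np.vstack(A),np.hstack(b),rcond=None)[0]
# colour masks
f=c['frame'].astype(int)
am=((f[...,2]-f[...,0])>35); am[:255]=0; am[285:]=0; am[:,:300]=0; am[:,345:]=0
v,u=np.nonzero(am); print('amber bbox top',u.min(),u.max(),v.min(),v.max(),len(u))
(cx,cy),rr=cv2.minEnclosingCircle(np.stack([u,v],1).astype(np.float32)); print(cx,cy,rr)
for z in(.07,.08,.09): print(z,onz(c,cx,cy,z).round(4))
f=s['frame'].astype(int)
am=((f[...,2]-f[...,0])>25); am[:235]=0; am[300:]=0; am[:,:335]=0; am[:,380:]=0
for v in range(236,300,3):
    u=np.nonzero(am[v])[0]
    if len(u): print(v,u.min(),u.max(),end='; ')
print()
B=onz(c,320,266.7,.115); print('cap',B.round(4))
for z in(0,.055,.07,.08,.09,.1,.115): print(z,np.round(proj(s,[B[0],B[1],z]),1),end=' ')
print('\npin top',onz(c,182,241.4,.124).round(4),'flange',onz(c,187.6,244,.07).round(4),'tri',tri((182,241.4),(228,320)).round(4))
P=[onz(c,*p,.068)[:2] for p in((179,235),(238,238.6),(237,257),(177.4,252))]; P=np.array(P); print('stand plate',P.round(4).tolist(),P.mean(0).round(4))
print('disp',onz(c,402,313,.13).round(4), 'timer',onz(c,238,316,.05).round(4))
```

```text
hole [ 0.6743 -0.0613  0.09  ]
loader O [ 0.65545739 -0.05791587] post [ 0.54388689 -0.03450595] hole in loader 0.01918261308599138 0.0005243985362002843
amber bbox top 312 327 261 276 102
319.7173767089844 268.7173767089844 8.208477973937988
0.07 [ 0.4738 -0.0093  0.07  ]
0.08 [ 0.473  -0.0092  0.08  ]
0.09 [ 0.4721 -0.0092  0.09  ]
248 349 366; 251 347 368; 254 346 369; 257 346 368; 260 345 368; 263 345 368; 266 345 368; 269 347 367; 272 366 368; 275 366 367; 278 366 367; 281 352 367; 284 366 367; 287 346 366; 290 348 364; 
cap [ 0.4754 -0.0098  0.115 ]
0 [355.2 287.7] 0.055 [356.2 264.5] 0.07 [356.4 258.1] 0.08 [356.6 253.7] 0.09 [356.8 249.3] 0.1 [357.  244.8] 0.115 [357.3 238.1] 
pin top [0.539  0.3576 0.124 ] flange [0.5396 0.3587 0.07  ] tri [0.5394 0.3583 0.1221]
stand plate [[0.5651, 0.3848], [0.5562, 0.2191], [0.5046, 0.22], [0.5172, 0.3865]] [0.5358 0.3026]
disp [ 0.357  -0.2205  0.13  ] timer [0.3434 0.2147 0.05  ]
```

Emit:
{"fn": "step_arm", "kwargs": {
  "targets": "0 0 0 5.45; 0 0 0 5.45; 0 0 0 5.45; 0 0 0 5.45; 0 0 0 5.45; 0 0 0 5.45; -0.7 3.4 0 0; -0.7 3.4 0 0; -0.7 3.4 0 0; -0.7 3.4 0 0; -0.7 3.4 0 0; -0.7 3.4 0 0",
  "claw": 8.7
}}

```text
time_s: 1.1
tcp_pos: [0.3055, -0.3913, 0.2221]
ee_rot: [[-0.979, 0.206, -0.001], [0.206, 0.979, 0.001], [0.001, 0.001, -1.0]]
wrist_force: [0.4, 1.1, -0.5]
gripper_width: 1.0
gripper_force: 0.0
```

Emit:
{"fn": "step_arm", "kwargs": {
  "targets": "-0.7 3.4 0 0; -0.7 3.4 0 0; -0.7 3.4 0 0; -0.7 3.4 0 0; -0.7 3.4 0 0; -0.7 3.4 0 0; -0.7 3.4 0 0; -0.7 3.4 0 0; -0.7 3.4 0 0; -0.7 3.4 0 0; -0.7 3.4 2.5 0; -0.7 3.4 2.5 0"
}}

```text
time_s: 2.1
tcp_pos: [0.472, -0.0106, 0.1744]
ee_rot: [[-0.979, 0.205, 0.004], [0.205, 0.979, 0.001], [-0.004, 0.002, -1.0]]
wrist_force: [0.6, -0.9, -0.1]
gripper_width: 1.0
gripper_force: 0.0
```

```bash
cat >> h.py <<'E'
def goto(p,yaw=None):
    s=sense(); R=np.array(s['ee_rot']); t=np.array(s['tcp_pos'])
    a=np.degrees(np.arctan2(-R[0,1],R[1,1]))
    print('t',round(s['time_s'],2),'tcp',t.round(4),'yaw',a.round(2),'F',np.round(s['wrist_force'],1),'w',round(s['gripper_width']*8.7,2),'gf',round(s['gripper_force'],1),'j6',np.round(s['joints'],1)[5])
    T=R if yaw is None else np.array([[-np.cos(np.radians(yaw)),-np.sin(np.radians(yaw)),0],[-np.sin(np.radians(yaw)),np.cos(np.radians(yaw)),0],[0,0,-1]]).T
    if yaw is not None: print('turn',round(a-yaw,2)); T[:,1]=[-np.sin(np.radians(yaw)),np.cos(np.radians(yaw)),0]; T[:,0]=[-np.cos(np.radians(yaw)),-np.sin(np.radians(yaw)),0]; T[:,2]=[0,0,-1]
    print('tool cm',(T.T@(np.array(p)-t)*100).round(2))
E
python3 - <<'E'
from h import *
goto([.474,-.0095,.051],-11.85)
E
```

```text
t 2.1 tcp [ 0.472  -0.0106  0.1744] yaw -11.83 F [ 0.6 -0.9 -0.1] w 8.7 gf 0.0 j6 -120.3
turn 0.02
tool cm [-0.18  0.15 12.34]
```

Emit:
{"fn": "step_arm", "kwargs": {
  "targets": "-0.2 0.1 2 0; 0 0 2.5 0; 0 0 2.5 0; 0 0 2.5 0; 0 0 1.8 0; 0 0 1 0; 0 0 0 0; 0 0 0 0"
}}

```text
time_s: 2.77
tcp_pos: [0.4726, -0.0122, 0.0504]
ee_rot: [[-0.979, 0.205, -0.002], [0.205, 0.979, -0.001], [0.001, -0.001, -1.0]]
wrist_force: [0.4, -0.5, -0.6]
gripper_width: 0.999
gripper_force: 0.0
```

Emit:
{"fn": "step_arm", "kwargs": {
  "targets": "0 0 0 0; 0 0 0 0; 0 0 0 0; 0 0 0 0; 0 0 0 0; 0 0 0 0; 0 0 0 0; 0 0 0 0",
  "claw": 3.5
}}

```text
time_s: 3.43
tcp_pos: [0.4735, -0.0118, 0.0512]
ee_rot: [[-0.979, 0.205, 0.001], [0.205, 0.979, 0.0], [-0.001, 0.001, -1.0]]
wrist_force: [-0.6, 1.0, 2.2]
gripper_width: 0.533
gripper_force: 30.0
```

Emit:
{"fn": "step_arm", "kwargs": {
  "targets": "0 0 -1 0; 0 0 -2 0; 0 0 -2 0; -0.6 -1.5 -2 0; -1.3 -3 0 0; -1.3 -3 0 0; -1.3 -3 0 0; -1.3 -3 0 0; -1.3 -3 0 0; -1.3 -3 0 0; -1.3 -3 0 0; -1.3 -3 0 0"
}}

```text
time_s: 4.43
tcp_pos: [0.5274, -0.2857, 0.12]
ee_rot: [[-0.979, 0.206, -0.002], [0.206, 0.979, 0.001], [0.002, 0.0, -1.0]]
wrist_force: [0.7, 1.2, -1.3]
gripper_width: 0.535
gripper_force: 30.0
```

Emit:
{"fn": "step_arm", "kwargs": {
  "targets": "-1.3 -3 0 0; -0.7 -1.3 0 0; 0 0 1.5 0; 0 0 1.5 0; 0 0 1.5 0; 0 0 1 0; 0 0 0 0; 0 0 0 0"
}}

```text
time_s: 5.1
tcp_pos: [0.5384, -0.3303, 0.0651]
ee_rot: [[-0.979, 0.205, -0.002], [0.205, 0.979, 0.0], [0.002, 0.0, -1.0]]
wrist_force: [0.0, 0.1, -1.7]
gripper_width: 0.533
gripper_force: 30.0
```

Run:
```python
from h import *
goto([.5394,-.3304,.0555],-11.85)
cap('side','s1')
```

```text
t 5.1 tcp [ 0.5384 -0.3303  0.0651] yaw -11.84 F [ 0.   0.1 -1.7] w 4.64 gf 30.0 j6 -85.0
turn 0.01
tool cm [-0.1   0.01  0.96]
```

View pics/s1.png

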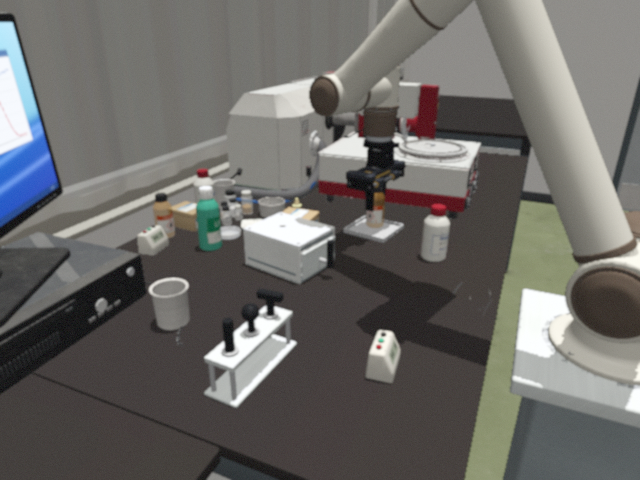

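The side view shows the bottle held upright at about (376,205), just above the middle of the tray. I lower it gently.

Emit:
{"fn": "step_arm", "kwargs": {
  "targets": "0 0 0.5 0; 0 0 0.3 0; 0 0 0.15 0; 0 0 0.1 0; 0 0 0 0; 0 0 0 0"
}}

```text
time_s: 5.65
tcp_pos: [0.539, -0.3305, 0.0555]
ee_rot: [[-0.979, 0.205, 0.0], [0.205, 0.979, -0.0], [-0.0, -0.0, -1.0]]
wrist_force: [0.0, -0.4, -1.2]
gripper_width: 0.54
gripper_force: 30.0
```

Emit:
{"fn": "step_arm", "kwargs": {
  "targets": "0 0 0.1 0; 0 0 0 0; 0 0 0 0"
}}

```text
time_s: 5.9
tcp_pos: [0.5391, -0.3305, 0.0553]
ee_rot: [[-0.979, 0.205, 0.001], [0.205, 0.979, -0.0], [-0.001, -0.0, -1.0]]
wrist_force: [-1.7, 1.0, 4.1]
gripper_width: 0.536
gripper_force: 30.0
```

Emit:
{"fn": "step_arm", "kwargs": {
  "targets": "0 0 0 0; 0 0 0 0; 0 0 0 0; 0 0 0 0; 0 0 0 0; 0 0 0 0; 0 0 -1 0; 0 0 -2.5 0; 0 0 -3 0; 0 0 -3 0; 0 0 -3 0; 0 0 0 0",
  "claw": 8.7
}}

```text
time_s: 6.9
tcp_pos: [0.5424, -0.3324, 0.188]
ee_rot: [[-0.979, 0.204, 0.013], [0.204, 0.979, -0.007], [-0.014, -0.004, -1.0]]
wrist_force: [0.8, -0.9, 0.8]
gripper_width: 0.997
gripper_force: 0.0
```

Emit:
{"fn": "step_arm", "kwargs": {
  "targets": "0 0 0 -5.5; 0 0 0 -5.5; 0 0 0 -5.5; 0 0 0 -5.5; 0 0 0 -5.5; 0 0 0 -5.5; 0 0 0 -5.5; 0 0 0 -5.5; 0 0 0 -5.5; 0 0 0 -5.5; 0 0 0 -5.5; 0 0 0 -5.5"
}}

```text
time_s: 7.9
tcp_pos: [0.5389, -0.3305, 0.18]
ee_rot: [[-0.582, -0.813, 0.001], [-0.813, 0.582, -0.0], [-0.0, -0.001, -1.0]]
wrist_force: [0.2, 0.5, -0.5]
gripper_width: 1.003
gripper_force: 0.0
```

Emit:
{"fn": "step_arm", "kwargs": {
  "targets": "0 0 0 -5.5; 0 0 0 -5.5; 0 0 0 -5.5; 0 0 0 -5.5; 0 0 0 -5.5; 0 0 0 -5.5; -3.4 0.2 0 0; -3.4 0.2 0 0; -3.4 0.2 0 0; -3.4 0.2 0 0; -3.4 0.2 0 0; -3.4 0.2 0 0",
  "claw": 5
}}

```text
time_s: 8.9
tcp_pos: [0.5369, -0.1246, 0.1801]
ee_rot: [[-0.05, -0.999, 0.001], [-0.999, 0.05, -0.0], [-0.0, -0.001, -1.0]]
wrist_force: [1.5, 0.1, -0.4]
gripper_width: 0.578
gripper_force: 0.0
```

Emit:
{"fn": "step_arm", "kwargs": {
  "targets": "-3.4 0.2 0 0; -3.4 0.2 0 0; -3.4 0.2 0 0; -3.4 0.2 0 0; -3.4 0.2 0 0; -3.4 0.2 0 0; -3.4 0.2 0 0; -3.4 0.2 0 0; -3.4 0.2 0 0; -3.4 0.2 0 0; -3.4 0.2 0 0; 0 0 0 0"
}}

```text
time_s: 9.9
tcp_pos: [0.5342, 0.2538, 0.1798]
ee_rot: [[-0.045, -0.999, 0.003], [-0.999, 0.045, 0.002], [-0.002, -0.002, -1.0]]
wrist_force: [-0.0, -1.3, 0.8]
gripper_width: 0.571
gripper_force: 0.0
```

Run:
```python
from h import *
goto([.5395,.3585,.081],87)
c=load('top0');n=cap('top','t2')
img=cv2.resize(n['frame'][160:300,150:480],(792,336),interpolation=cv2.INTER_CUBIC)
cv2.imwrite('pics/z2.png',img)
```

```text
t 9.9 tcp [0.5342 0.2538 0.1798] yaw 87.45 F [-0.  -1.3  0.8] w 4.97 gf 0.0 j6 -43.6
turn 0.45
tool cm [-10.49   0.02   9.88]
```

View pics/z2.png

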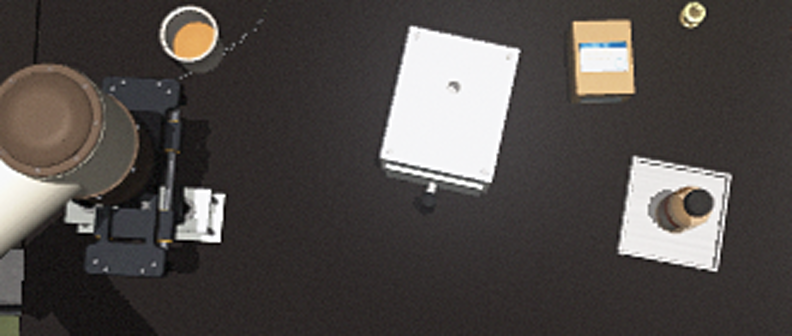

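The crop shows the bottle standing upright in the tray at about (685,210), the carriage still closed with its post at (425,200), and the gripper over the ball-pin side of the stand. I go on to the pin.

Emit:
{"fn": "step_arm", "kwargs": {
  "targets": "-3 0 0 0; -3 0 0 0; -3 0 0 0; -1.5 0 0 0; 0 0 1 0; 0 0 2 0; 0 0 1 0; 0 0 0 0; 0 0 0 0"
}}

```text
time_s: 10.7
tcp_pos: [0.5389, 0.3519, 0.1389]
ee_rot: [[-0.051, -0.999, -0.001], [-0.999, 0.051, -0.002], [0.002, 0.001, -1.0]]
wrist_force: [-0.1, 0.3, 0.4]
gripper_width: 0.578
gripper_force: 0.0
```

Run:
```python
from h import *
goto([.5395,.3585,.081],87)
c=cap('side','s3'); print(proj(c,sense()['tcp_pos']))
cv2.imwrite('pics/z3.png',cv2.resize(c['frame'][240:410,170:330],(640,680))[:600])
```

```text
t 10.7 tcp [0.5389 0.3519 0.1389] yaw 87.09 F [-0.1  0.3  0.4] w 5.03 gf 0.0 j6 -50.5
turn 0.09
tool cm [-0.66 -0.02  5.79]
(np.float64(229.35703926571472), np.float64(307.41914808150807))
```

View pics/z3.png

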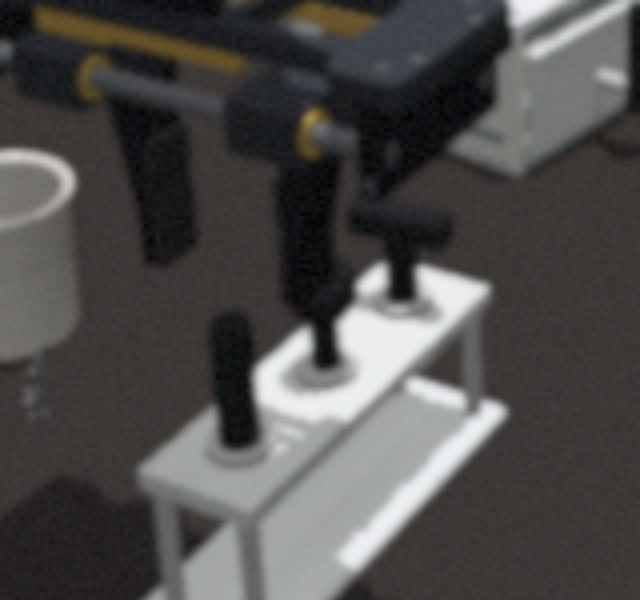

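The crop shows the fingertips at (168,262) and (305,310), straddling the pin top at (233,318). They are aligned apart from the last 6.5 mm, so I finish that, descend and grip.

Emit:
{"fn": "step_arm", "kwargs": {
  "targets": "-0.65 0 0 0; 0 0 1.5 0; 0 0 2 0; 0 0 1.5 0; 0 0 0.8 0; 0 0 0 0; 0 0 0 0"
}}

```text
time_s: 11.33
tcp_pos: [0.5398, 0.3603, 0.082]
ee_rot: [[-0.049, -0.999, 0.001], [-0.999, 0.049, 0.0], [-0.0, -0.001, -1.0]]
wrist_force: [-0.2, -0.0, 0.2]
gripper_width: 0.573
gripper_force: 0.0
```

Emit:
{"fn": "step_arm", "kwargs": {
  "targets": "0 0 0 0; 0 0 0 0; 0 0 0 0; 0 0 0 0; 0 0 0 0; 0 0 0 0; 0 0 0 0; 0 0 0 0",
  "claw": 0.8
}}

```text
time_s: 12.0
tcp_pos: [0.5393, 0.3599, 0.0815]
ee_rot: [[-0.05, -0.999, 0.0], [-0.999, 0.05, -0.0], [0.0, -0.0, -1.0]]
wrist_force: [-0.1, -0.9, 1.4]
gripper_width: 0.172
gripper_force: 30.0
```

Emit:
{"fn": "step_arm", "kwargs": {
  "targets": "0 0 -0.8 0; 0 0 -1.5 0; 0 0 -2 0; 0 0 -2.2 0; 0 0 -2.5 0; 0 0 -2.5 0; 0 0 -1.5 0; 0 0 0 0"
}}

```text
time_s: 12.67
tcp_pos: [0.5411, 0.3611, 0.2166]
ee_rot: [[-0.049, -0.999, 0.007], [-0.999, 0.049, 0.006], [-0.006, -0.007, -1.0]]
wrist_force: [0.4, 0.1, -0.4]
gripper_width: 0.174
gripper_force: 30.0
```

Emit:
{"fn": "step_arm", "kwargs": {
  "targets": "3.4 -1.3 0 0; 3.45 -1.3 0 0; 3.45 -1.3 0 0; 3.45 -1.3 0 0; 3.45 -1.3 0 0; 3.45 -1.3 0 0; 3.45 -1.3 0 0; 3.45 -1.3 0 0; 3.45 -1.3 0 0; 3.45 -1.3 0 0; 3.45 -1.3 0 0; 3.45 -1.3 0 0"
}}

```text
time_s: 13.67
tcp_pos: [0.6742, -0.0626, 0.2102]
ee_rot: [[-0.05, -0.999, -0.002], [-0.999, 0.05, 0.0], [-0.0, 0.002, -1.0]]
wrist_force: [0.5, 0.5, -1.3]
gripper_width: 0.176
gripper_force: 30.0
```

Emit:
{"fn": "step_arm", "kwargs": {
  "targets": "0 0 1 0; 0 0 1 0; 0 0 0 0; 0 0 0 0; 0 0 0 0"
}}

```text
time_s: 14.08
tcp_pos: [0.6744, -0.0596, 0.1914]
ee_rot: [[-0.048, -0.999, -0.0], [-0.999, 0.048, -0.0], [0.0, 0.0, -1.0]]
wrist_force: [-0.3, 0.3, -0.8]
gripper_width: 0.175
gripper_force: 30.0
```

Run:
```python
from h import *
goto([.6743,-.0613,.1835],87)
c=cap('side','s4'); t=cap('top','t4'); T=sense()['tcp_pos']; tip=T-np.array([0,0,.0735]); print(proj(c,tip),proj(t,tip),'hole',proj(c,[.6743,-.0613,.09]))
img=np.zeros((600,800,3),np.uint8)
img[:560,:480]=cv2.resize(c['frame'][160:300,230:350],(480,560),interpolation=cv2.INTER_CUBIC)
img[:360,485:785]=cv2.resize(t['frame'][160:250,300:375],(300,360),interpolation=cv2.INTER_CUBIC)
cv2.imwrite('pics/z4.png',img)
```

```text
t 14.08 tcp [ 0.6744 -0.0596  0.1914] yaw 87.25 F [-0.3  0.3 -0.8] w 1.52 gf 30.0 j6 -11.4
turn 0.25
tool cm [ 0.17 -0.    0.79]
(np.float64(281.7299318088941), np.float64(213.7242049080866)) (np.float64(338.88352619346443), np.float64(193.2290842575528)) hole (np.float64(282.5577734731677), np.float64(225.21511198682924))
```

View pics/z4.png

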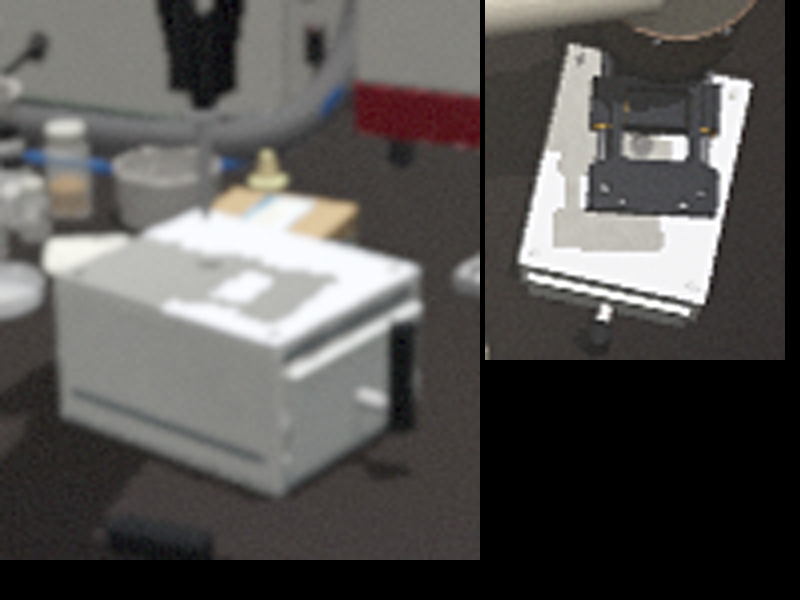

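The side crop shows the pin tip at about (206,213), which is full-frame (281.5,213), where my prediction puts it. The hole is at about (208,264), or (282,226). I refine the hole to sub-pixel in both views.

Run:
```python
from h import *
for n,(u0,v0,u1,v1) in(('top0',(333,190,346,203)),('t2',(333,190,346,203)),('side0',(274,220,291,233))):
    c=load(n); g=cv2.cvtColor(c['frame'],cv2.COLOR_BGR2GRAY)[v0:v1,u0:u1].astype(float)
    w=np.clip(np.median(g)-25-g,0,None); v,u=np.mgrid[v0:v1,u0:u1]; uu,vv=(w*u).sum()/w.sum(),(w*v).sum()/w.sum()
    print(n,round(uu,2),round(vv,2),onz(c,uu,vv,.09).round(4),onz(c,uu,vv,.084).round(4),(w>0).sum(),'\n',g.astype(int)[2:-2,2:-2] if n!='t2' else '')
```

```text
top0 338.98 195.1 [ 0.6769 -0.0613  0.09  ] [ 0.6785 -0.0616  0.084 ] 16 
 [[244 244 246 246 246 246 244 245 244]
 [245 246 247 247 246 245 247 246 245]
 [247 242 166 117 128 158 234 247 245]
 [246 236 136 152 138 138 193 243 246]
 [243 211 236 235 141 137 184 244 245]
 [245 241 236 235 230 148 210 246 246]
 [245 244 238 234 232 207 245 246 244]
 [245 245 245 245 243 247 246 244 244]
 [245 245 245 244 245 245 244 244 245]]
t2 339.0 195.11 [ 0.6769 -0.0613  0.09  ] [ 0.6784 -0.0616  0.084 ] 16 
 
side0 282.12 225.64 [ 0.674  -0.0586  0.09  ] [ 0.681  -0.0715  0.084 ] 10 
 [[245 245 245 245 245 245 245 245 245 245 245 246 244]
 [245 245 245 244 244 244 244 243 243 245 244 245 245]
 [245 245 244 241 237 235 234 233 234 238 243 245 244]
 [244 244 241 232 218 206 204 205 212 228 238 244 245]
 [245 245 241 230 210 196 192 196 207 225 238 243 245]
 [245 244 244 238 229 225 224 225 229 236 242 245 246]
 [245 244 245 244 243 242 241 242 243 243 244 245 245]
 [245 245 245 244 246 245 244 245 245 245 245 245 245]
 [245 245 245 245 245 245 245 245 245 245 245 245 245]]
```

Emit:
{"fn": "step_arm", "kwargs": {
  "targets": "0 0 0.8 0; 0 0 0.8 0; 0 0 0.6 0; 0 0 0.3 0; 0 0 0.2 0; 0 0 0.2 0; 0 0 0.2 0; 0 0 0.1 0; 0 0 0 0"
}}

```text
time_s: 14.93
tcp_pos: [0.6745, -0.0609, 0.1592]
ee_rot: [[-0.05, -0.999, -0.0], [-0.999, 0.05, 0.0], [-0.0, 0.0, -1.0]]
wrist_force: [0.6, 1.0, -0.6]
gripper_width: 0.172
gripper_force: 30.0
```

No contact force and the tip is about 4 mm below the roof, so it has entered the hole. I continue towards the pad, which is at z≈0.052.

Emit:
{"fn": "step_arm", "kwargs": {
  "targets": "0 0 0.4 0; 0 0 0.5 0; 0 0 0.5 0; 0 0 0.5 0; 0 0 0.4 0; 0 0 0.3 0; 0 0 0.2 0; 0 0 0 0; 0 0 0 0"
}}

```text
time_s: 15.68
tcp_pos: [0.6746, -0.0609, 0.1313]
ee_rot: [[-0.05, -0.999, 0.0], [-0.999, 0.05, -0.0], [0.0, -0.0, -1.0]]
wrist_force: [-0.3, -0.2, -0.7]
gripper_width: 0.176
gripper_force: 30.0
```

Emit:
{"fn": "step_arm", "kwargs": {
  "targets": "0 0 0.2 0; 0 0 0.2 0; 0 0 0.2 0; 0 0 0.2 0; 0 0 0.2 0; 0 0 0.1 0; 0 0 0.1 0; 0 0 0 0; 0 0 0 0"
}}

```text
time_s: 16.43
tcp_pos: [0.6751, -0.0611, 0.1217]
ee_rot: [[-0.049, -0.999, 0.002], [-0.999, 0.049, -0.001], [0.001, -0.002, -1.0]]
wrist_force: [-2.7, 0.5, 7.1]
gripper_width: 0.175
gripper_force: 30.0
```

Run:
```python
from h import *
goto([.6746,-.0609,.117],87)
a=load('s4')['frame'].astype(int); c=cap('side','s5')
d=np.abs(c['frame'].astype(int)-a).sum(2)[225:285,300:360]; print((d>60).sum())
for f in(a,c['frame'].astype(int)):
    m=f[235:270,315:350].max(2)<60; v,u=np.nonzero(m); print('post px',u.min()+315,u.max()+315,np.median(u)+315,len(u))
```

```text
t 16.43 tcp [ 0.6751 -0.0611  0.1217] yaw 87.19 F [-2.7  0.5  7.1] w 1.52 gf 30.0 j6 -11.3
turn 0.19
tool cm [-0.01  0.05  0.47]
87
post px 324 334 330.0 171
post px 324 334 330.0 172
```

The force is about 7 N and the carriage hasn't moved, so I push a little further.

Emit:
{"fn": "step_arm", "kwargs": {
  "targets": "0 0 0.1 0; 0 0 0.1 0; 0 0 0.1 0; 0 0 0 0; 0 0 0 0"
}}

```text
time_s: 16.9
tcp_pos: [0.6749, -0.0609, 0.1174]
ee_rot: [[-0.05, -0.999, 0.002], [-0.999, 0.05, -0.0], [0.0, -0.002, -1.0]]
wrist_force: [-0.8, 0.4, 4.1]
gripper_width: 0.179
gripper_force: 30.0
```

Run:
```python
from h import *
goto([.6746,-.0609,.117],87)
a=load('s4')['frame'].astype(int); c=cap('side','s6')
d=np.abs(c['frame'].astype(int)-a).sum(2)[225:285,300:360]; print((d>60).sum())
```

```text
t 16.9 tcp [ 0.6749 -0.0609  0.1174] yaw 87.16 F [-0.8  0.4  4.1] w 1.55 gf 30.0 j6 -11.3
turn 0.16
tool cm [-0.    0.03  0.04]
1203
```

The carriage area has changed by 1203 pixels, so it has sprung out. I withdraw the pin straight up.

Emit:
{"fn": "step_arm", "kwargs": {
  "targets": "0 0 -0.4 0; 0 0 -0.8 0; 0 0 -1 0; 0 0 -1 0; 0 0 -1 0; 0 0 -1 0; 0 0 -1 0; 0 0 -1 0; 0 0 -1 0; 0 0 -1 0; 0 0 0 0"
}}

```text
time_s: 17.87
tcp_pos: [0.6758, -0.061, 0.2115]
ee_rot: [[-0.049, -0.999, 0.005], [-0.999, 0.049, -0.0], [0.0, -0.005, -1.0]]
wrist_force: [0.4, -0.8, 0.1]
gripper_width: 0.176
gripper_force: 30.0
```

Emit:
{"fn": "step_arm", "kwargs": {
  "targets": "-3.45 1.3 0 0; -3.45 1.3 0 0; -3.45 1.3 0 0; -3.45 1.3 0 0; -3.45 1.3 0 0; -3.45 1.3 0 0; -3.45 1.3 0 0; -3.45 1.3 0 0; -3.45 1.3 0 0; -3.45 1.3 0 0; -3.45 1.3 0 0; -3.35 1.3 0 0"
}}

```text
time_s: 18.87
tcp_pos: [0.5382, 0.361, 0.2081]
ee_rot: [[-0.05, -0.999, -0.001], [-0.999, 0.05, -0.0], [0.0, 0.0, -1.0]]
wrist_force: [1.5, 0.7, -0.5]
gripper_width: 0.173
gripper_force: 30.0
```

Emit:
{"fn": "step_arm", "kwargs": {
  "targets": "0 0 0 0; 0 0 0 0; 0 0 0 0"
}}

```text
time_s: 19.12
tcp_pos: [0.539, 0.3593, 0.2079]
ee_rot: [[-0.049, -0.999, -0.001], [-0.999, 0.049, -0.001], [0.001, 0.001, -1.0]]
wrist_force: [-0.8, -0.8, -0.5]
gripper_width: 0.172
gripper_force: 30.0
```

Run:
```python
from h import *
goto([.5393,.3599,.0815],87.1)
c=cap('side','s7'); T=sense()['tcp_pos']; tip=T-np.array([0,0,.0735]); print('tip',np.round(proj(c,tip),1),'flange',np.round(proj(c,tip+[0,0,.06]),1))
t=cap('top','t7')
img=np.zeros((600,800,3),np.uint8)
img[:600,:400]=cv2.resize(c['frame'][240:390,180:280],(400,600),interpolation=cv2.INTER_CUBIC)
img[:480,405:795]=cv2.resize(t['frame'][160:280,290:388],(390,480),interpolation=cv2.INTER_CUBIC)
cv2.imwrite('pics/z7.png',img)
```

```text
t 19.12 tcp [0.539  0.3593 0.2079] yaw 87.17 F [-0.8 -0.8 -0.5] w 1.49 gf 30.0 j6 -50.8
turn 0.07
tool cm [-0.06 -0.03 12.64]
tip [227.3 312.7] flange [224.1 275.4]
```

View pics/z7.png

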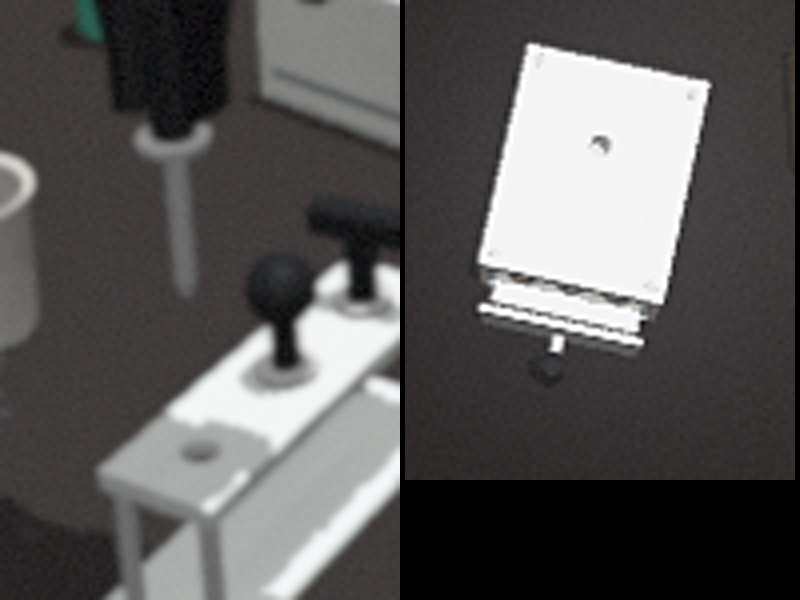

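The side crop shows the pin straight in the grip with its tip at about (187,297) above the empty socket at (200,450). The top crop shows the carriage sprung out, with its post at about (548,368). I lower the pin into the socket.

Emit:
{"fn": "step_arm", "kwargs": {
  "targets": "-0.05 0 1 0; 0 0 2 0; 0 0 2 0; 0 0 1 0; 0 0 0.4 0; 0 0 0.3 0; 0 0 0.3 0; 0 0 0.3 0; 0 0 0.2 0; 0 0 0 0; 0 0 0 0"
}}

```text
time_s: 20.13
tcp_pos: [0.5394, 0.36, 0.1337]
ee_rot: [[-0.05, -0.999, 0.001], [-0.999, 0.05, 0.0], [-0.0, -0.0, -1.0]]
wrist_force: [1.3, 0.8, -1.1]
gripper_width: 0.174
gripper_force: 30.0
```

Run:
```python
from h import *
goto([.5393,.3599,.0815],87.1)
c=cap('side','s8'); T=sense()['tcp_pos']; tip=T-np.array([0,0,.0735]); print('tip',np.round(proj(c,tip),1),'flange',np.round(proj(c,tip+[0,0,.06]),1))
cv2.imwrite('pics/z8.png',cv2.resize(c['frame'][290:390,190:260],(420,600),interpolation=cv2.INTER_CUBIC))
```

```text
t 20.13 tcp [0.5394 0.36   0.1337] yaw 87.15 F [ 1.3  0.8 -1.1] w 1.52 gf 30.0 j6 -50.8
turn 0.05
tool cm [0.01 0.01 5.22]
tip [230.3 355.8] flange [227.4 321.7]
```

View pics/z8.png

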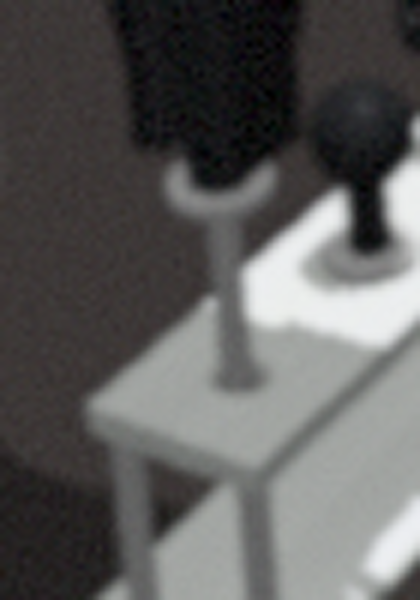

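The crop shows the tip inside the socket at about (240,378), with no contact force. I lower it the remaining 5.2 cm.

Emit:
{"fn": "step_arm", "kwargs": {
  "targets": "0 0 0.5 0; 0 0 0.8 0; 0 0 0.8 0; 0 0 0.8 0; 0 0 0.8 0; 0 0 0.6 0; 0 0 0.3 0; 0 0 0.2 0; 0 0 0.1 0; 0 0 0.1 0; 0 0 0 0; 0 0 0 0"
}}

```text
time_s: 21.18
tcp_pos: [0.5394, 0.3601, 0.0837]
ee_rot: [[-0.05, -0.999, 0.001], [-0.999, 0.05, 0.001], [-0.001, -0.0, -1.0]]
wrist_force: [-0.1, -0.7, -0.5]
gripper_width: 0.173
gripper_force: 30.0
```

Emit:
{"fn": "step_arm", "kwargs": {
  "targets": "0 0 0.1 0; 0 0 0.1 0; 0 0 0 0; 0 0 0 0"
}}

```text
time_s: 21.52
tcp_pos: [0.5394, 0.36, 0.0815]
ee_rot: [[-0.05, -0.999, 0.0], [-0.999, 0.05, 0.0], [-0.0, -0.0, -1.0]]
wrist_force: [-0.3, -0.1, -0.3]
gripper_width: 0.17
gripper_force: 30.0
```

Emit:
{"fn": "step_arm", "kwargs": {
  "targets": "0 0 0.1 0; 0 0 0 0; 0 0 0 0"
}}

```text
time_s: 21.77
tcp_pos: [0.5394, 0.3601, 0.0815]
ee_rot: [[-0.049, -0.999, 0.001], [-0.999, 0.049, 0.0], [-0.0, -0.001, -1.0]]
wrist_force: [-1.5, 0.1, 7.1]
gripper_width: 0.172
gripper_force: 30.0
```

Emit:
{"fn": "step_arm", "kwargs": {
  "targets": "0 0 0 0; 0 0 0 0; 0 0 0 0; 0 0 0 0; 0 0 0 0; 0 0 -0.5 0; 0 0 -1 0; 0 0 -2 0; 0 0 -2.5 0; 0 0 -3 0; 0 0 -2 0; 0 0 0 0",
  "claw": 5
}}

```text
time_s: 22.77
tcp_pos: [0.5419, 0.3617, 0.1977]
ee_rot: [[-0.049, -0.999, 0.01], [-0.999, 0.049, 0.007], [-0.008, -0.009, -1.0]]
wrist_force: [0.3, -0.8, 0.7]
gripper_width: 0.574
gripper_force: 0.0
```

Emit:
{"fn": "step_arm", "kwargs": {
  "targets": "0 0 0 5.5; 0 0 0 5.5; 0 0 0 5.5; 0 0 0 5.5; 0 0 0 5.5; 0 0 0 5.5; 0 0 0 5.5; 0 0 0 5.5; 0 0 0 5.5; 0 0 0 5.5; 0 0 0 5.5; 0 0 0 5.5"
}}

```text
time_s: 23.77
tcp_pos: [0.5392, 0.3598, 0.1907]
ee_rot: [[-0.934, -0.356, 0.0], [-0.356, 0.934, 0.0], [-0.0, 0.0, -1.0]]
wrist_force: [-0.4, -0.6, -0.7]
gripper_width: 0.574
gripper_force: 0.0
```

Emit:
{"fn": "step_arm", "kwargs": {
  "targets": "0 0 0 5.5; 0 0 0 5.5; 0 0 0 5.5; 0 0 0 5.5; 0 0 0 5.5; 0 0 0 5.5; 0 -3.5 0 0; 0 -3.5 0 0; 0 -3.5 0 0; 0 -3.5 0 0; 0 0 0 0; 0 0 0 0"
}}

```text
time_s: 24.77
tcp_pos: [0.5104, 0.2213, 0.1913]
ee_rot: [[-0.978, 0.207, 0.001], [0.207, 0.978, 0.001], [-0.001, 0.001, -1.0]]
wrist_force: [-0.0, 0.2, 0.6]
gripper_width: 0.575
gripper_force: 0.0
```

Run:
```python
from h import *
c=load('t7'); g=c['frame'].max(2)
# black post: darkest pixels
roi=g[243:262,315:340].astype(int); print(roi)
O=np.array([.6555,-.0579]); th=np.radians(-11.85); X=np.array([np.cos(th),np.sin(th)])
for q in(.022,.024,.026):
    p=O-(.114+q)*X; print(q,p.round(4),'top',np.round(proj(c,[*p,.09]),1),'foot',np.round(proj(c,[*p,.026]),1))
    s=load('s7'); print(np.round(proj(s,[*p,.09]),1),np.round(proj(s,[*p,.026]),1))
f=load('s7')['frame'].max(2).astype(int)
for v in range(236,280,4): print(v,np.nonzero(f[v,305:365]<50)[0]+305)
goto([*(O-(.138)*X),.047],-11.85)
cc=cap('side','s9'); cv2.imwrite('pics/z9.png',cv2.resize(cc['frame'][220:400,180:380],(800,600)*np.array([1,1])[0] if 0 else (660,594),interpolation=cv2.INTER_CUBIC))
```

```text
[[ 56  54  56  47  54  58  77  78  95  90  93  96 136 140 101  86  89  82
   76 122 199 255 255 255 255]
 [ 56  56  54  59  60  58  60  55  60  60  63  98 215 253 230 100  92  90
   90  90  86  81  66  92 158]
 [ 59  54  60  55  57  59  59  59  58  54  53  90 229 250 214  65  79  96
   98  93  92  93  95  94  88]
 [ 58  55  58  58  55  56  56  61  62  58  45 110 238 250 195  42  58  57
   68  65  81  92  93  91  94]
 [ 58  52  59  58  54  55  59  52  60  56  59 146 241 238 132  57  57  60
   59  60  60  59  63  59  77]
 [ 55  58  59  57  59  58  62  60  55  62  46  46  46  80  89  54  60  57
   61  62  54  59  62  60  60]
 [ 54  60  58  59  54  61  57  52  48  46  54  57  55  49  50  59  55  59
   58  59  62  57  60  58  60]
 [ 55  59  56  59  60  51  40  45  48  55  55  63  62  59  57  53  58  61
   61  55  61  59  60  61  64]
 [ 56  58  53  59  60  55  46  45  48  55  59  65  62  62  57  55  58  58
   58  60  60  60  57  63  62]
 [ 56  54  56  51  53  53  43  43  46  42  58  65  60  57  54  59  59  60
   58  57  56  59  56  58  59]
 [ 52  58  59  59  54  56  42  39  42  38  43  66 
[... 874 characters left out ...]
 54  55  57  57  56]]
0.022 [ 0.5224 -0.03  ] top [327.5 250.3] foot [327.  253.1]
[339.1 241.7] [338.4 268.5]
0.024 [ 0.5204 -0.0296] top [327.3 251. ] foot [326.8 253.8]
[339.9 241.9] [339.2 268.8]
0.026 [ 0.5185 -0.0292] top [327.2 251.7] foot [326.7 254.5]
[340.7 242.1] [340. 269.]
236 []
240 []
244 [339 340 341]
248 [312 336 337 338 339 340 341 342]
252 [336 337 338 339 340 341 342]
256 [336 337 338 339 340 341]
260 [336 337 338 339 340 341 342]
264 [336 337 338 339 340 341 342]
268 [335 336 337 338 339 340 341]
272 [330 331 332 333]
276 [324 325 326 327 328]
t 24.77 tcp [0.5104 0.2213 0.1913] yaw -11.97 F [-0.   0.2  0.6] w 5.0 gf 0.0 j6 -142.1
turn -0.12
tool cm [ -6.14 -24.35  14.43]
```

View pics/z9.png

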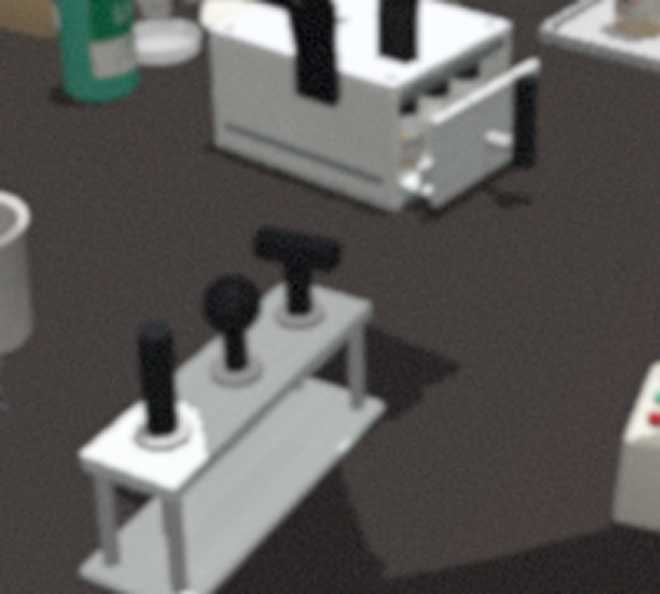

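The crop shows the pin seated in the stand at (160,400) with the other two tools in place. The carriage is partly out, with its post at about (525,120). I go to the post.

Emit:
{"fn": "step_arm", "kwargs": {
  "targets": "-0.8 -3 0 0; -0.8 -3 0 0; -0.8 -3.05 0 0; -0.8 -3.05 0 0; -0.75 -3.05 0 0; -0.75 -3.05 0 0; -0.75 -3.05 0 0; -0.7 -3.05 0 0; 0 0 2 0; 0 0 2.5 0; 0 0 2 0; 0 0 0 0"
}}

```text
time_s: 25.82
tcp_pos: [0.5188, -0.0274, 0.1214]
ee_rot: [[-0.979, 0.206, -0.008], [0.206, 0.979, -0.001], [0.008, -0.003, -1.0]]
wrist_force: [-0.8, -0.4, -0.0]
gripper_width: 0.572
gripper_force: 0.0
```

Emit:
{"fn": "step_arm", "kwargs": {
  "targets": "0 0 1 0; 0 0 2 0; 0 0 2 0; 0 0 2 0; 0 0 0.8 0; 0 0 0 0; 0 0 0 0"
}}

```text
time_s: 26.4
tcp_pos: [0.5219, -0.0271, 0.0481]
ee_rot: [[-0.979, 0.204, 0.001], [0.204, 0.979, -0.0], [-0.001, 0.0, -1.0]]
wrist_force: [0.4, -0.0, -0.1]
gripper_width: 0.573
gripper_force: 0.0
```

Emit:
{"fn": "step_arm", "kwargs": {
  "targets": "0 0 0 0; 0 0 0 0; 0 0 0 0; 0 0 0 0; 0 0 0 0; 0 0 0 0; 0 0 0 0; 0 0 0 0",
  "claw": 0.8
}}

```text
time_s: 27.07
tcp_pos: [0.5214, -0.0267, 0.0476]
ee_rot: [[-0.979, 0.205, 0.002], [0.205, 0.979, 0.001], [-0.001, 0.001, -1.0]]
wrist_force: [0.1, 4.8, 1.4]
gripper_width: 0.178
gripper_force: 29.9
```

Emit:
{"fn": "step_arm", "kwargs": {
  "targets": "0.3 0.1 0 0; 0.6 0 0 0; 0.7 0 0 0; 0.7 0 0 0; 0.7 0 0 0; 0.7 0 0 0; 0.7 0 0 0; 0.5 0 0 0; 0.3 0 0 0; 0.2 0 0 0; 0 0 0 0"
}}

```text
time_s: 27.98
tcp_pos: [0.4678, -0.0151, 0.0476]
ee_rot: [[-0.979, 0.205, -0.0], [0.205, 0.979, 0.0], [0.0, 0.0, -1.0]]
wrist_force: [1.0, 5.2, 3.6]
gripper_width: 0.173
gripper_force: 29.9
```

Emit:
{"fn": "step_arm", "kwargs": {
  "targets": "0.2 0 0 0; 0.2 0 0 0; 0.1 0 0 0; 0.1 0 0 0; 0 0 0 0; 0 0 0 0"
}}

```text
time_s: 28.48
tcp_pos: [0.4627, -0.014, 0.0476]
ee_rot: [[-0.979, 0.205, 0.001], [0.205, 0.979, 0.0], [-0.001, 0.001, -1.0]]
wrist_force: [2.1, 3.8, 3.9]
gripper_width: 0.171
gripper_force: 29.9
```

Emit:
{"fn": "step_arm", "kwargs": {
  "targets": "0.1 0 0 0; 0.1 0 0 0; 0.1 0 0 0; 0.1 0 0 0; 0 0 0 0; 0 0 0 0"
}}

```text
time_s: 28.98
tcp_pos: [0.4597, -0.0133, 0.0476]
ee_rot: [[-0.979, 0.205, 0.003], [0.205, 0.979, 0.0], [-0.003, 0.001, -1.0]]
wrist_force: [5.0, 2.6, 0.9]
gripper_width: 0.177
gripper_force: 29.9
```

Emit:
{"fn": "step_arm", "kwargs": {
  "targets": "0.1 0 0 0; 0.1 0 0 0; 0.1 0 0 0; 0 0 0 0; 0 0 0 0"
}}

```text
time_s: 29.4
tcp_pos: [0.4597, -0.0131, 0.0477]
ee_rot: [[-0.979, 0.204, 0.008], [0.204, 0.979, 0.0], [-0.008, 0.002, -1.0]]
wrist_force: [14.4, -6.6, -8.1]
gripper_width: 0.175
gripper_force: 30.0
```

The force has risen to 14 N with no further travel, so the carriage is at its end stop. I release and rise clear.

Emit:
{"fn": "step_arm", "kwargs": {
  "targets": "0 0 0 0; 0 0 0 0; 0 0 0 0; 0 0 0 0; 0 0 0 0; 0 0 0 0; 0 0 -1 0; 0 0 -2 0; 0 0 -3 0; 0 0 -3 0; 0 0 -3 0; 0 0 0 0",
  "claw": 5
}}

```text
time_s: 30.4
tcp_pos: [0.4588, -0.0122, 0.1732]
ee_rot: [[-0.979, 0.204, 0.012], [0.204, 0.979, 0.002], [-0.011, 0.004, -1.0]]
wrist_force: [-0.8, -0.2, -0.2]
gripper_width: 0.578
gripper_force: 0.0
```

Emit:
{"fn": "step_arm", "kwargs": {
  "targets": "3 0 -2 0; 3 0 -2 0; 2 0 -1 0; 0 0 0 0; 0 0 0 0"
}}

```text
time_s: 30.82
tcp_pos: [0.3765, 0.0038, 0.218]
ee_rot: [[-0.979, 0.204, 0.002], [0.204, 0.979, 0.001], [-0.002, 0.002, -1.0]]
wrist_force: [0.7, -0.9, -0.2]
gripper_width: 0.577
gripper_force: 0.0
```

Run:
```python
from h import *
goto([.46,-.013,.2])
c=cap('side','s10'); cv2.imwrite('pics/z10.png',cv2.resize(c['frame'][180:420,130:450],(800,600),interpolation=cv2.INTER_CUBIC))
O=np.array([.6555,-.0579]); th=np.radians(-11.85); X=np.array([np.cos(th),np.sin(th)])
for q in (.083,.085): print(np.round(proj(c,[*(O-(.114+q)*X),.09]),1),np.round(proj(c,[*(O-(.114+q)*X),.026]),1))
f=c['frame'].max(2).astype(int)
for v in range(250,284,4): print(v,np.nonzero(f[v,340:390]<50)[0]+340)
```

```text
t 30.82 tcp [0.3765 0.0038 0.218 ] yaw -11.78 F [ 0.7 -0.9 -0.2] w 5.02 gf 0.0 j6 -127.5
tool cm [-8.51  0.06  1.81]
[363.9 248.9] [362.6 276.5]
[364.8 249.2] [363.4 276.7]
250 []
254 [362 363 364 365 366 367]
258 [362 363 364 365 366 367]
262 [361 362 363 364 365 366 367]
266 [361 362 363 364 365 366 367]
270 [361 362 363 364 365 366]
274 [361 362 363 364 365 366]
278 [358 359 360 361 362 363 364 365 366]
282 [353 387]
```

View pics/z10.png

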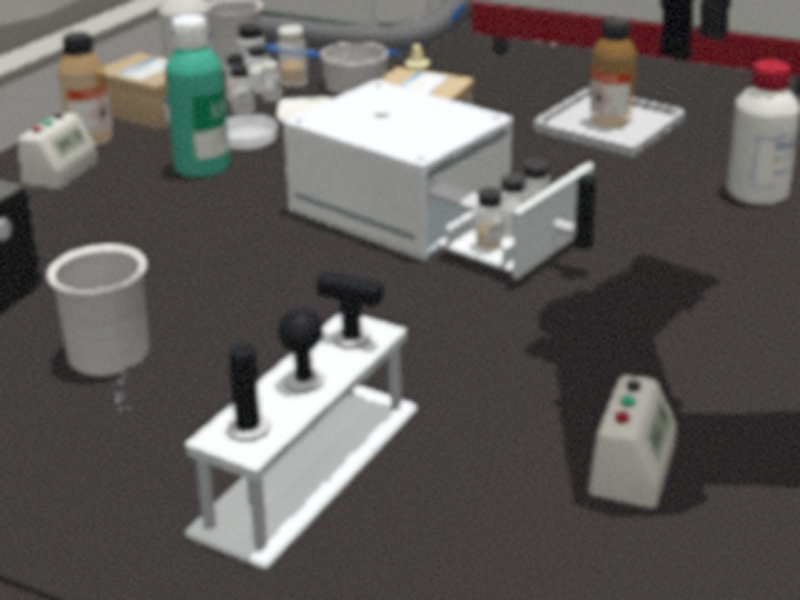

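The picture shows the carriage fully out with its post at (587,210), which matches 0.085. The bottle stands upright in the tray at (612,80), the pin is seated at (245,390), and the other things stand where they were.

```bash
python3 -c "
from station import r
print(r.finish_job())"
```

```text
the job is handed in; nothing more can be done
None
```

The job is handed in at about 31 s on the robot's clock: the bottle is upright in the spill tray, the pin is back in its socket, and the carriage is drawn out to its end stop; no verdict was returned.

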